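Zero the thickness gauge on its setting disc

TASK

Zero the bench gauge before the cells are checked for swelling: with a fingertip, gently push one of the two lugs on the dial's bezel round, without pinching it, until the red zero line lies in line with the tip of the black needle. Either way round will do. Leave the setting disc in place under the plunger and do not shift the tray, the cells or the hand lens.

Things in the scene. Friction and masses are not known exactly. Their poses are not given: they have to be found in the camera images.
- gauge: Matte black thickness gauge, screwed down so it cannot move: base 170 x 110 x 20 mm, a column (84 mm high) at its own x = +85 mm, and a dial indicator facing straight up. Origin: on the desk under the dial's axis; z up. The dial is the highest part: bezel ring 120 mm outer and 100 mm inner diameter, its top 109 mm above the desk, a clear crystal 1 mm lower inside it, and two lugs on the ring
- dial_centre (a point): Centre of the dial, on its axis, at the height of the bezel ring's top (109 mm above the desk)
- zero_line (a point): Point over the middle of the red zero line on the white dial face, 44 mm from the dial's axis, at the height of the ring's top; its x axis points outwards. The radial red line is 4 mm wide and repeated on the ring. The face with its 40 black scale divisions (9 degrees, 6.9 mm each at this point) turns with the bezel
- needle_tip (a point): Point over the tip of the black needle, 44 mm from the dial's axis, at the height of the ring's top; its x axis points outwards along the needle. The needle (45 mm, with a short broad tail opposite) lies under the crystal and does not turn with the bezel. The gauge is zeroed when zero_line is at this point
- lug_a (a point): Middle of the top of one lug: an upright round post of slippery black plastic, 10 mm in diameter, on the bezel ring, 55 mm from the dial's axis, rising 13 mm above the ring (its top 122 mm above the desk). Seen from above it is 90 degrees anticlockwise of the red line
- lug_b (a point): Middle of the top of the other lug, the same, 90 degrees clockwise of the red line
- bezel (a joint): Angle of the bezel in the gauge, rad, growing anticlockwise seen from above; it is the angle of the red line from the gauge's own x axis and may exceed a half turn. The bezel turns both ways more than a full turn without a stop; it has a friction fit (0.07 N m, under 2 N at a lug) and stays where it is left
- setting_disc: Loose steel setting disc, 32 mm diameter and 5 mm high, lying on the gauge's anvil (its underside 32 mm above the desk) under the plunger. Origin: centre of its underside
- tray: Blue plastic sorting tray, 130 x 230 x 35 mm, in two compartments with three cells in it, on the desk to the side. Origin: centre of its underside
- cell_a: Slim silver phone cell, about 98 x 58 x 5 mm, flat on the desk. Origin: centre of its underside, length along its own x
- cell_b: Another phone cell, the same
- lens: Chrome hand lens lying on the desk, 10 mm high: ring of 74 mm outer diameter centred 45 mm along its own x, handle along its own -x to 75 mm. Origin: on the desk where the handle ends at the neck
Not all that is in view belongs to the job. There is more than one size of the gauge; the job needs the middle-sized.

How it is judged:
By the outcome, as a careful person would: the job done as asked, in the order asked, and still so for the second after the job is handed in, with the robot touching nothing.
It also fails if it takes over 45 s, if anything falls off the work surface, if the arm or the gripper's body presses on something with over 40 N, if the wrist force passes 120 N, or if a joint passes its speed limit or range.

ROBOT

A 7-joint arm with a two-finger parallel gripper is mounted at the origin on the work surface. World frame = base frame: x ahead of the robot, y to its left, z up, the work surface at z = 0. Lengths are in m, angles in rad, forces in N, time in s.
With the tool pointing down it reaches from about 0.425 to 0.875 m from the base axis. Payload 8.4 kg.
Tool frame: the origin (TCP) lies at the very end of the fingers, on their centre line; the grasp point (between the pads) lies 19 mm behind it; y points along the fingers, x is the direction in which the jaws open and shut, and the axes are right-handed (so a half turn about y gives the same grasp; the last joint's range is limited). The gripper opens to 87 mm and grips with 3 to 60 N. Pads are 19 mm wide; open, the fingers measure 117 mm over their backs; the gripper's body (75 mm by 190 mm) begins 51 mm behind the grasp point.
Start: joints at [1.148, 0.333, 0.04, 1.465, -0.013, 1.343, -0.059], TCP at [0.207, -0.616, 0.223] pointing down, gripper open.
Joint ranges: [-2.58, 2.58], [-0.38, 2.09], [-1.3, 1.39], [0.25, 2.4], [-1.5, 4.64], [0.08, 2.09], [-2.65, 2.65]. Speed limits (rad/s): [2.22, 2.22, 2.79, 2.79, 3.14, 3.14, 3.14].

INTERFACE

Orientations are given as a unit quaternion [x, y, z, w].
In Python, from plant import ctrl, snapshot gives the robot as it stands.
- The arm moves only by the tool play_rows, never from a script. Its argument "commands" is one flat list of numbers, 7 for each row, row after row: the finger opening in mm, from 0 to 87, then the shift along the tool's x, y, z in mm, then the turn, a rotation vector about the tool's x, y, z in rad. A call has 1 to 20 rows; each row shifts and turns the commanded pose from where the row before left it, along the tool's axes as they then stand; what a row does not reach is not made up. A row lasts 1/8 s, in which the tool goes at most 62.5 mm and 10.7 degrees, less where a joint would pass 70% of its speed; a pose out of reach is approached as far as the arm can. A call is refused whole if a number of a shift passes 62.5 or a number of a turn 0.188, either way. A call with a gripper value outside its range is refused whole. The fingers move at their own pace and stop on an object; "grip_force" is the grip in N (left out, the last holds). Time passes only in rows, so rows that do not move let the fingers close. It gives the time, the measured TCP pose, the force and the opening at its end, in the units of the state.
- ctrl.observe(): the state, without advancing time (a new reading comes with each control period).
- snapshot(name): name is "scene" or "top"; returns a dict with "frame" (384x512x3 uint8, blue, green, red), "fx", "fy", "cx", "cy" (pixels), "R" (3x3) and "t" (3): a world point X has camera coordinates R X + t. Camera axes: x right, y down, z forward; pixel columns grow to the right and rows downward; lengths in m; the calibration is good to about 2 mm. A picture is of the moment at which its call begins. There is no depth.
- ctrl.sign_off(): hands the job in, once; it reports no verdict.
The state is a dict: "time_s": time; "qpos": joint angles; "joint_velocities": joint speeds; "joint_efforts": joint torques, N m; "tcp_pos": TCP position; "ee_rot": TCP orientation; "wrist_force": force on the tool from outside, world axes, zero at the start; "torque": the same for the moment, N m; "opening": finger opening in m.
Only numpy, scipy, OpenCV 4.12 (cv2) and the standard library are available. Lean on these libraries where they do the work, as an engineer would, in place of code of your own. Each camera call takes 0.05 s, during which the arm holds its last target. There are 200 camera calls.

## Working session

There is one attempt and no reset: what is moved stays moved. The work goes in short steps, Python scripts to look and compute and a tool call to move; the robot and the scene stay as the last step left them, time stands still between calls to the robot, and variables do not carry over. Pictures are saved under pics/ and viewed, about 8 in all and at most 12, crops included, and the job is handed in when it is done.

Besides the shell and the picture viewer there is one more tool, called after "Request:" by a JSON object that holds its "api" and its "payload". play_rows: Moves the arm, as the interface text tells. Its arguments: {"type":"object","properties":{"commands":{"type":"array","items":{"type":"number"}},"grip_force":{"type":"number"}},"required":["commands"]}

```bash
mkdir -p pics; cat > h.py <<'E'
import numpy as np, cv2
from plant import ctrl, snapshot
def px(s,X):
    c=np.array(s["R"])@np.array(X)+np.array(s["t"]); return s["fx"]*c[0]/c[2]+s["cx"], s["fy"]*c[1]/c[2]+s["cy"]
def ray(s,u,v,z):
    R=np.array(s["R"]);t=np.array(s["t"]);o=-R.T@t
    d=R.T@np.array([(u-s["cx"])/s["fx"],(v-s["cy"])/s["fy"],1]); return o+d*(z-o[2])/d[2]
E
python3 - <<'E'
from h import *
for n in("scene","top"):
    s=snapshot(n);cv2.imwrite(f"pics/{n}0.png",s["frame"]);print(n,s["fx"],-np.array(s["R"]).T@np.array(s["t"]))
    print(np.array(s["R"]).round(2))
a,b=cv2.imread("pics/scene0.png"),cv2.imread("pics/top0.png")
cv2.imwrite("pics/top0x.png",cv2.resize(b,(800,600),interpolation=cv2.INTER_CUBIC))
print(ctrl.observe())
E
```

```text
scene 489.38976053654676 [1.35760862 1.08299008 1.1981449 ]
[[-0.82  0.57  0.01]
 [ 0.36  0.53 -0.77]
 [-0.45 -0.63 -0.64]]
top 448.12549832970706 [0.32467346 0.01343042 1.74839734]
[[-0.02 -1.    0.01]
 [-0.99  0.02 -0.15]
 [ 0.15 -0.01 -0.99]]
{'time_s': 0.1, 'qpos': array([ 1.14776121,  0.33385462,  0.03989158,  1.4661881 , -0.01339078,
        1.34330875, -0.05850258]), 'joint_velocities': array([ 0.00121027, -0.00189565,  0.00041083, -0.00206257,  0.00062641,
        0.00091295, -0.00080453]), 'joint_efforts': array([ 4.78919814e-03, -6.57807755e+01,  1.34029951e+00, -4.04711616e+01,
       -5.96170826e-02,  4.08422761e-02,  6.35711626e-05]), 'tcp_pos': array([ 0.20665678, -0.61581842,  0.22173661]), 'ee_rot': array([-0.57378412,  0.41331491, -0.41241305,  0.5743327 ]), 'wrist_force': array([ 0.14868592, -0.87032421, -0.46036894]), 'torque': array([-0.02283797,  0.01726684, -0.05405682]), 'opening': 0.08712440546208872}
```

View pics/top0x.png

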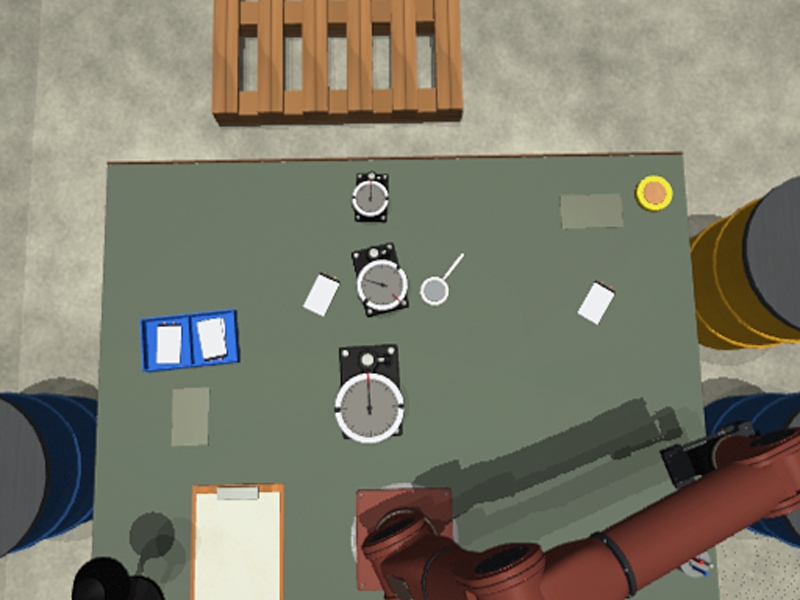

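View pics/scene0.png

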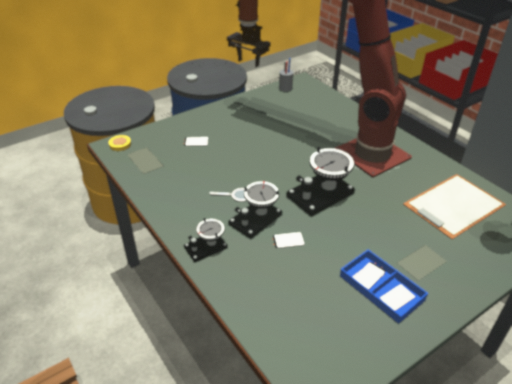

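The middle gauge is at about (382,286) in the enlarged top view, with the red line at lower right and the needle pointing left. I'll enlarge it.

```bash
python3 - <<'E'
from h import *
s=snapshot("top");f=s["frame"]
c=f[150:215,215:280]
cv2.imwrite("pics/crop1.png",cv2.resize(c,(585,585),interpolation=cv2.INTER_CUBIC))
E
```

```text
(no output)
```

View pics/crop1.png

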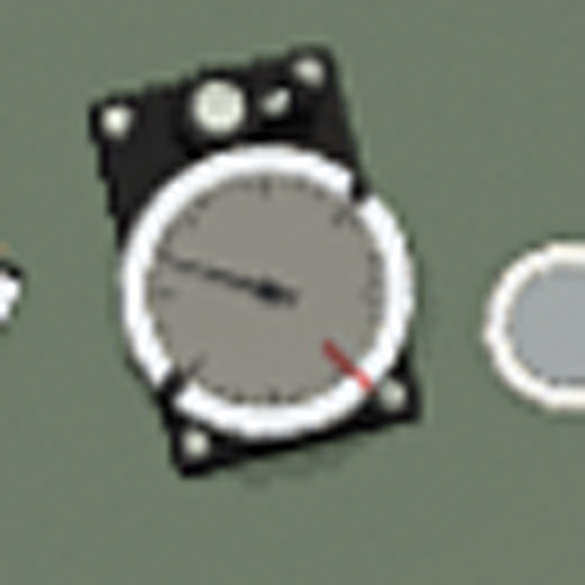

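```bash
cat >> h.py <<'E'
def measure(crop=(150,215,215,280)):
    s=snapshot("top");f=s["frame"].astype(int)
    r0,r1,c0,c1=crop;g=f[r0:r1,c0:c1]
    b,gg,r=g[...,0],g[...,1],g[...,2]
    w=(g.min(2)>200).astype(np.uint8)
    n,l,st,ce=cv2.connectedComponentsWithStats(w)
    return s,g,w
def U(p): return ((p[0]+.5)/9-.5+215,(p[1]+.5)/9-.5+150)
E
python3 - <<'E'
from h import *
s=snapshot("top");f=s["frame"]
def ang(p,c,z): 
    d=ray(s,*U(p),z)-c; return np.degrees(np.arctan2(d[1],d[0])),np.hypot(d[0],d[1])
# ring outer edges: left 121,right 413,top 145,bottom 438
g=f[150:215,215:280].astype(int); m=((g.min(2)>150)).astype(np.uint8)
m[:, :13]=0; m[:,47:]=0; m[:16]=0;m[49:]=0
cs,_=cv2.findContours(m,cv2.RETR_EXTERNAL,cv2.CHAIN_APPROX_NONE)
P=np.vstack([c[:,0] for c in cs]); 
W=np.array([ray(s,u+215,v+150,.109)[:2] for u,v in P])
from scipy.optimize import least_squares
q=least_squares(lambda p:np.hypot(*(W-p[:2]).T)-p[2],[*W.mean(0),.06],loss='soft_l1',f_scale=.002).x
print("fit",q)
c1=(ray(s,*U((121,291)),.109)+ray(s,*U((413,291)),.109))/2; c2=(ray(s,*U((267,145)),.109)+ray(s,*U((267,438)),.109))/2
print(c1,c2)
c=np.array([*q[:2],.109])
for n,p,z in(("red out",(370,386),.109),("red in",(327,345),.108),("tip",(160,257),.107),("tail",(292,300),.107),("lugR",(362,188),.118),("lugL",(173,388),.118)): print(n,ray(s,*U(p),z),ang(p,c,z))
a=ray(s,*U((160,257)),.107);b=ray(s,*U((292,300)),.107);print("needle dir",np.degrees(np.arctan2(*(a-b)[1::-1])))
for p in((218,105),): print("colscrew",ang(p,c,.084))
for n,p in(("lens",(570,325)),): print(n,ray(s,*U(p),.01))
E
```

```text
fit [0.59975564 0.03847442 0.05526115]
[0.59959808 0.03802667 0.109     ] [0.59971725 0.03804848 0.109     ]
red out [ 0.55920551 -0.00352271  0.109     ] (np.float64(-133.9957454049032), np.float64(0.05837869717651425))
red in [0.57674825 0.01379004 0.108     ] (np.float64(-132.98612661672396), np.float64(0.03374401519606465))
tip [0.61505263 0.08198145 0.107     ] (np.float64(70.62841726756908), np.float64(0.04611787904052258))
tail [0.59596447 0.02784369 0.107     ] (np.float64(-109.62742853820666), np.float64(0.011286519596009098))
lugR [ 0.64024257 -0.00190703  0.118     ] (np.float64(-44.925271548195866), np.float64(0.05718262950539338))
lugL [0.55873826 0.07697545 0.118     ] (np.float64(136.81251550876308), np.float64(0.0562561481847692))
needle dir 70.57811443205193
colscrew (np.float64(12.876244327386864), np.float64(0.085987894016296))
lens [ 0.59848273 -0.09243646  0.01      ]
```

```bash
python3 - <<'E'
from h import *
from scipy.spatial.transform import Rotation as R
o=ctrl.observe();M=R.from_quat(o["ee_rot"]).as_matrix();print(M.round(3),o["tcp_pos"])
for i in(0,2): print("xz"[i//2],np.degrees(np.arctan2(M[1,i],M[0,i])))
print("azim",np.degrees(np.arctan2(*o["tcp_pos"][1::-1])))
s=snapshot("top")
for p in((370,408),(367,360)):print(ray(s,p[0]*.64,p[1]*.64,.14))
E
```

```text
[[ 0.318 -0.     0.948]
 [-0.948  0.001  0.318]
 [-0.001 -1.    -0.   ]] [ 0.20668692 -0.61594742  0.22197439]
x -71.45120351219417
z 18.548800012005394
azim -71.45034006145585
[0.31029757 0.06893904 0.14      ]
[0.41907687 0.07413793 0.14      ]
```

```bash
python3 - <<'E'
from h import *
p=np.array([.2067,-.616]);a=np.radians(-71.45);T=np.array([.6605,.013]);N=19;da=np.radians(121.5+71.45)/N
print(da)
for k in range(N):
    d=(T-p)/(N-k)*1000; x=np.array([np.cos(a),np.sin(a)]);z=np.array([-x[1],x[0]])
    sh=np.array([d@x,d@z]).round(0);p=p+(x*sh[0]+z*sh[1])/1000;a+=round(da,3)
    print(f"0,{sh[0]:.0f},0,{sh[1]:.0f},0,{-da:.3f},0",end=", ")
print(p,np.degrees(a))
E
```

```text
0.17724277851173992
0,-24,0,33,0,-0.177,0, 0,-18,0,37,0,-0.177,0, 0,-11,0,39,0,-0.177,0, 0,-4,0,41,0,-0.177,0, 0,4,0,41,0,-0.177,0, 0,11,0,39,0,-0.177,0, 0,17,0,37,0,-0.177,0, 0,24,0,33,0,-0.177,0, 0,29,0,29,0,-0.177,0, 0,34,0,23,0,-0.177,0, 0,37,0,17,0,-0.177,0, 0,40,0,10,0,-0.177,0, 0,41,0,3,0,-0.177,0, 0,40,0,-4,0,-0.177,0, 0,39,0,-12,0,-0.177,0, 0,36,0,-18,0,-0.177,0, 0,33,0,-24,0,-0.177,0, 0,28,0,-30,0,-0.177,0, 0,22,0,-34,0,-0.177,0, [0.66005122 0.0132975 ] 121.23570650249587
```

Request:
{"api": "play_rows", "payload": {"commands": [0, -24, 0, 33, 0, -0.177, 0, 0, -18, 0, 37, 0, -0.177, 0, 0, -11, 0, 39, 0, -0.177, 0, 0, -4, 0, 41, 0, -0.177, 0, 0, 4, 0, 41, 0, -0.177, 0, 0, 11, 0, 39, 0, -0.177, 0, 0, 17, 0, 37, 0, -0.177, 0, 0, 24, 0, 33, 0, -0.177, 0, 0, 29, 0, 29, 0, -0.177, 0, 0, 34, 0, 23, 0, -0.177, 0, 0, 37, 0, 17, 0, -0.177, 0, 0, 40, 0, 10, 0, -0.177, 0, 0, 41, 0, 3, 0, -0.177, 0, 0, 40, 0, -4, 0, -0.177, 0, 0, 39, 0, -12, 0, -0.177, 0, 0, 36, 0, -18, 0, -0.177, 0, 0, 33, 0, -24, 0, -0.177, 0, 0, 28, 0, -30, 0, -0.177, 0, 0, 22, 0, -34, 0, -0.177, 0, 0, 0, 0, 0, 0, 0, 0]}}

```text
time_s: 2.75
tcp_pos: [0.6607, 0.017, 0.2219]
ee_rot: [0.344, 0.618, -0.617, -0.345]
wrist_force: [-0.0, 1.0, 0.5]
opening: 0.0004
```

```bash
cat >> h.py <<'E'
from scipy.spatial.transform import Rotation as Rt
def st():
    o=ctrl.observe();M=Rt.from_quat(o["ee_rot"]).as_matrix()
    print(o["time_s"],o["tcp_pos"].round(4),"x",np.degrees(np.arctan2(M[1,0],M[0,0])).round(1),"down",M[2].round(3),"q",o["qpos"].round(2),o["wrist_force"].round(1),o["opening"])
    return o
E
python3 -c "
from h import *
st()
s=snapshot('top');c=s['frame'][140:225,205:290];cv2.imwrite('pics/crop2.png',cv2.resize(c,(595,595),interpolation=cv2.INTER_CUBIC))
"
```

```text
2.75 [0.6607 0.017  0.2219] x 121.6 down [ 0.003 -1.    -0.001] q [ 0.44  0.45 -0.74  1.4   0.3   1.4   1.82] [-0.   1.   0.5] 0.0003796594117274871
```

View pics/crop2.png

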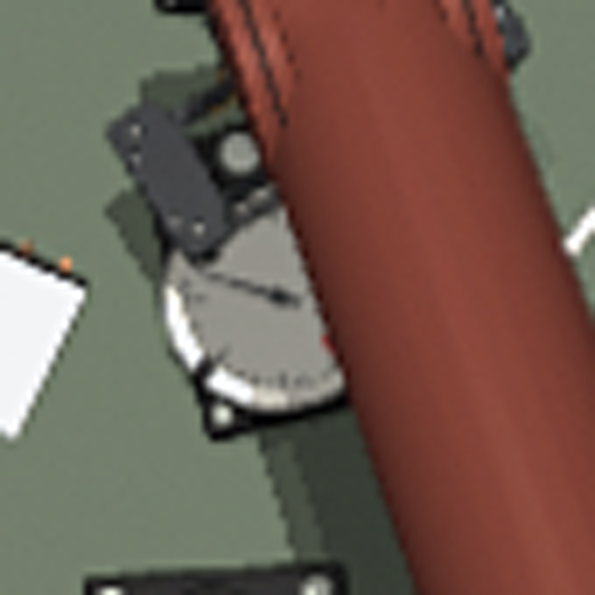

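Request:
{"api": "play_rows", "payload": {"commands": [0, 0, 36, 0, 0, 0, 0, 0, 0, 36, 0, 0, 0, 0, 0, 0, 26, 0, 0, 0, 0, 0, 0, 10, 0, 0, 0, 0, 0, 0, 0, 0, 0, 0, 0, 0, 0, 0, 0, 0, 0, 0]}}

```text
time_s: 3.55
tcp_pos: [0.6608, 0.0129, 0.116]
ee_rot: [0.348, 0.616, -0.616, -0.347]
wrist_force: [0.3, -0.3, 0.6]
opening: 0.0007
```

```bash
python3 -c "
from h import *
st()
for n in ('scene',):
  s=snapshot(n);u,v=map(int,px(s,(.6,.038,.12)));print(u,v);c=s['frame'][v-40:v+40,u-50:u+50];cv2.imwrite('pics/crop3.png',cv2.resize(c,(700,560),interpolation=cv2.INTER_CUBIC))
"
```

```text
3.55 [0.6608 0.0129 0.116 ] x 121.2 down [-0.001 -1.    -0.002] q [ 0.44  0.52 -0.71  1.53  0.36  1.22  1.78] [ 0.3 -0.3  0.6] 0.0007154485516400737
261 188
```

View pics/crop3.png

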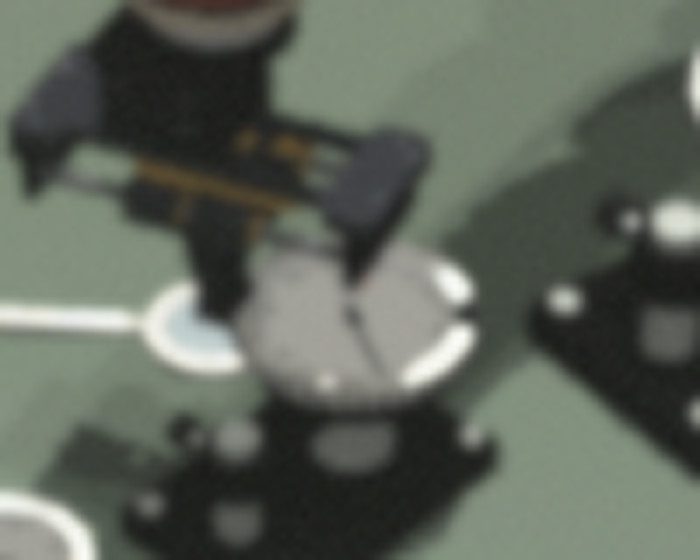

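Fingertip sits just behind lug_a, over the ring. Closing the gap, then following the arc clockwise.

Request:
{"api": "play_rows", "payload": {"commands": [0, 0, 1.5, 4, 0, 0, 0, 0, 0, 0, 4, 0, 0, 0, 0, 0, 0, 2, 0, 0, 0, 0, -1.3, 0, 2.7, 0, 0.05, 0, 0, -2.6, 0, 5.4, 0, 0.1, 0, 0, -2.6, 0, 5.4, 0, 0.1, 0, 0, -2.6, 0, 5.4, 0, 0.1, 0, 0, -2.6, 0, 5.4, 0, 0.1, 0, 0, -2.6, 0, 5.4, 0, 0.1, 0, 0, -2.6, 0, 5.4, 0, 0.1, 0, 0, -2.6, 0, 5.4, 0, 0.1, 0]}}

```text
time_s: 4.97
tcp_pos: [0.6171, -0.0188, 0.1133]
ee_rot: [-0.549, -0.446, 0.445, 0.549]
wrist_force: [0.8, 0.9, -1.0]
opening: 0.0004
```

```bash
python3 -c "
from h import *
o=st();M=Rt.from_quat(o['ee_rot']).as_matrix()
print('centre in tool',((np.array([.5997,.038,.109])-o['tcp_pos'])@M*1000).round(1))
s=snapshot('top');c=s['frame'][140:225,205:290];cv2.imwrite('pics/crop4.png',cv2.resize(c,(595,595),interpolation=cv2.INTER_CUBIC))
"
```

```text
4.975 [ 0.6171 -0.0188  0.1133] x 78.1 down [ 0.001 -1.    -0.001] q [ 0.43  0.41 -0.59  1.65  0.24  1.15  1.14] [ 0.8  0.9 -1. ] 0.0003631409357513205
centre in tool [52.   4.3 28.7]
```

View pics/crop4.png

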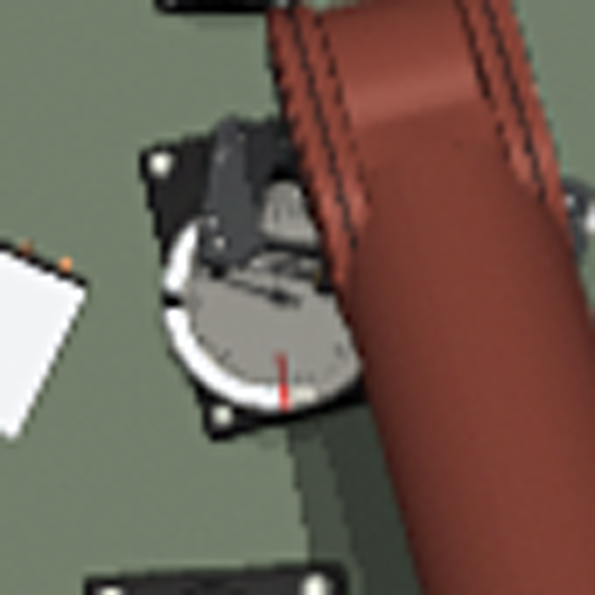

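The red line has moved to about 180° (pixel 284,385), so the push works. About 110° is left, and I'll do 16 rows of 0.1 rad.

Request:
{"api": "play_rows", "payload": {"commands": [0, -2.6, 0, 5.3, 0, 0.1, 0, 0, -2.6, 0, 5.3, 0, 0.1, 0, 0, -2.6, 0, 5.3, 0, 0.1, 0, 0, -2.6, 0, 5.3, 0, 0.1, 0, 0, -2.6, 0, 5.3, 0, 0.1, 0, 0, -2.6, 0, 5.3, 0, 0.1, 0, 0, -2.6, 0, 5.3, 0, 0.1, 0, 0, -2.6, 0, 5.3, 0, 0.1, 0, 0, -2.6, 0, 5.3, 0, 0.1, 0, 0, -2.6, 0, 5.3, 0, 0.1, 0, 0, -2.6, 0, 5.3, 0, 0.1, 0, 0, -2.6, 0, 5.3, 0, 0.1, 0, 0, -2.6, 0, 5.3, 0, 0.1, 0, 0, -2.6, 0, 5.3, 0, 0.1, 0, 0, -2.6, 0, 5.3, 0, 0.1, 0, 0, -2.6, 0, 5.3, 0, 0.1, 0, 0, 0, 0, 0, 0, 0, 0]}}

```text
time_s: 7.15
tcp_pos: [0.5423, 0.0215, 0.113]
ee_rot: [0.702, -0.082, 0.082, -0.702]
wrist_force: [-0.4, -0.1, -0.2]
opening: 0.0003
```

```bash
python3 -c "
from h import *
o=st();M=Rt.from_quat(o['ee_rot']).as_matrix()
print('centre in tool',((np.array([.5997,.038,.109])-o['tcp_pos'])@M*1000).round(1))
s=snapshot('top');c=s['frame'][150:215,215:280];cv2.imwrite('pics/crop5.png',cv2.resize(c,(585,585),interpolation=cv2.INTER_CUBIC))
"
```

```text
7.15 [0.5423 0.0215 0.113 ] x -13.3 down [-0. -1. -0.] q [ 0.23  0.23 -0.4   1.84  0.1   1.09 -0.44] [-0.4 -0.1 -0.2] 0.00030193271993822734
centre in tool [52.   4.  29.3]
```

View pics/crop5.png

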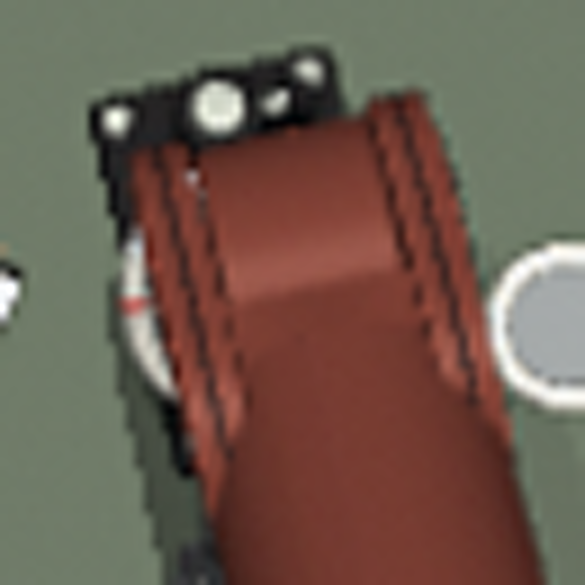

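```bash
python3 -c "
from h import *
s=snapshot('top');c=np.array([.5997,.0381,.109])
d=ray(s,*U((133,305)),.109)-c;print(np.degrees(np.arctan2(d[1],d[0])),np.hypot(*d[:2]))
s=snapshot('scene');u,v=map(int,px(s,(.6,.038,.12)));c=s['frame'][v-30:v+30,u-40:u+40];cv2.imwrite('pics/crop6.png',cv2.resize(c,(800,600),interpolation=cv2.INTER_CUBIC))
"
```

```text
95.00054759789063 0.05539225110421388
```

View pics/crop6.png

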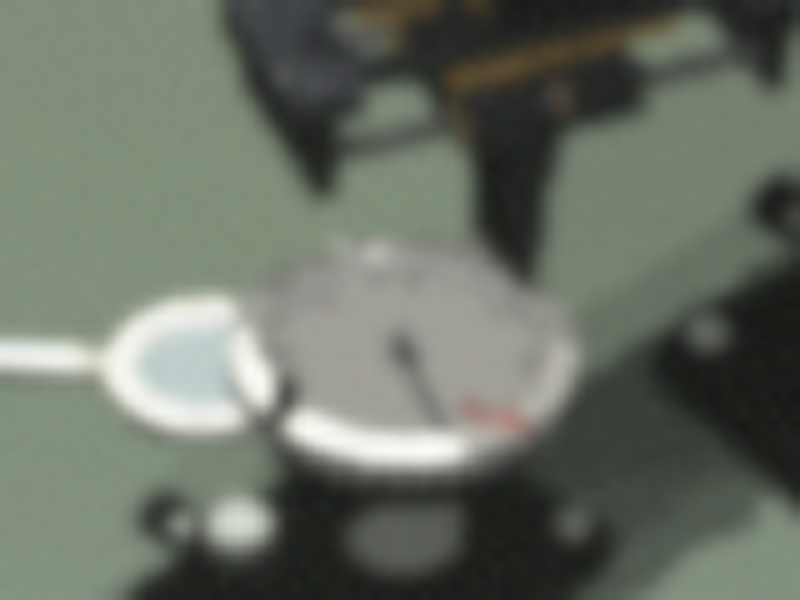

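```bash
python3 -c "
from h import *
s=snapshot('scene');u0,v0=map(int,px(s,(.6,.038,.12)));
r=lambda p:ray(s,(p[0]+.5)/10-.5+u0-40,(p[1]+.5)/10-.5+v0-30,.108)
c=r((403,347));print(c)
for c in(c,np.array([.5997,.038,.108])):
  for p in((445,420),(470,405),(522,425)):
    d=r(p)-c;print(p,np.degrees(np.arctan2(d[1],d[0])).round(1),np.hypot(*d[:2]).round(4))
"
```

```text
[0.60326727 0.04062271 0.108     ]
(445, 420) 75.1 0.0406
(470, 405) 91.7 0.0378
(522, 425) 99.6 0.0569
(445, 420) 71.5 0.0442
(470, 405) 86.5 0.0405
(522, 425) 95.8 0.0591
```

Request:
{"api": "play_rows", "payload": {"commands": [0, -1.3, 0, 2.6, 0, 0.05, 0, 0, -1.3, 0, 2.6, 0, 0.05, 0, 0, -1.3, 0, 2.6, 0, 0.05, 0, 0, -1.3, 0, 2.6, 0, 0.05, 0, 0, -1.3, 0, 2.6, 0, 0.05, 0, 0, -1.3, 0, 2.6, 0, 0.05, 0, 0, -1.3, 0, 2.6, 0, 0.05, 0, 0, 0, 0, 0, 0, 0, 0, 0, 0, 0, 0, 0, 0, 0]}}

```text
time_s: 8.48
tcp_pos: [0.541, 0.0412, 0.113]
ee_rot: [0.677, -0.203, 0.203, -0.677]
wrist_force: [-0.0, 0.0, -0.2]
opening: 0.0006
```

```bash
python3 -c "
from h import *
o=st();M=Rt.from_quat(o['ee_rot']).as_matrix()
print('centre in tool',((np.array([.5997,.038,.109])-o['tcp_pos'])@M*1000).round(1))
s=snapshot('top');a=cv2.resize(s['frame'][155:205,220:270],(400,400),interpolation=cv2.INTER_CUBIC)
s=snapshot('scene');u,v=map(int,px(s,(.6,.038,.12)));b=cv2.resize(s['frame'][v-20:v+20,u-20:u+20],(400,400),interpolation=cv2.INTER_CUBIC)
cv2.imwrite('pics/crop7.png',np.hstack([a,b]));print(u,v)
"
```

```text
8.475 [0.541  0.0412 0.113 ] x -33.4 down [-0. -1. -0.] q [ 0.17  0.23 -0.37  1.84  0.09  1.09 -0.82] [-0.   0.  -0.2] 0.0006233508445562868
centre in tool [50.8  4.  29.6]
261 188
```

View pics/crop7.png

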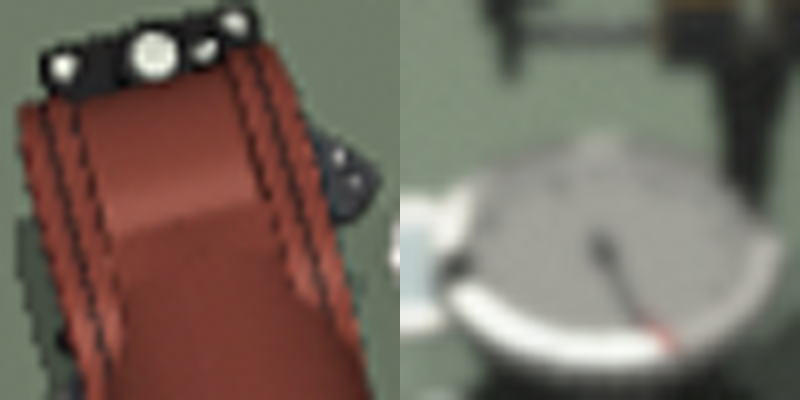

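Scene view shows the red line almost under the needle tip. Backing off and moving aside for a clear top view.

Request:
{"api": "play_rows", "payload": {"commands": [0, 0, 0, -6, 0, 0, 0, 0, 0, 0, -8, 0, 0, 0, 0, 0, -35, 0, 0, 0, 0, 0, 0, -45, 0, 0, 0, 0, 0, 28, 0, -42, 0, 0, 0, 0, 28, 0, -42, 0, 0, 0, 0, 28, 0, -42, 0, 0, 0, 0, 28, 0, -42, 0, 0, 0, 0, 28, 0, -42, 0, 0, 0, 0, 0, 0, 0, 0, 0, 0, 0, 0, 0, 0, 0, 0, 0]}}

```text
time_s: 9.95
tcp_pos: [0.5341, -0.2224, 0.193]
ee_rot: [-0.677, 0.204, -0.204, 0.677]
wrist_force: [0.2, 0.5, -0.8]
opening: 0.0003
```

```bash
python3 -c "
from h import *
o=st()
F=np.mean([snapshot('top')['frame'].astype(float) for _ in range(4)],0).astype(np.uint8)
cv2.imwrite('pics/top8.png',F)
cv2.imwrite('pics/crop8.png',cv2.resize(F[155:210,220:275],(600,600),interpolation=cv2.INTER_CUBIC))
"
```

```text
9.95 [ 0.5341 -0.2224  0.193 ] x -33.5 down [-0.    -1.     0.001] q [ 0.47  0.22 -0.18  1.68  0.04  1.25 -0.3 ] [ 0.2  0.5 -0.8] 0.00027676440229159623
```

View pics/crop8.png

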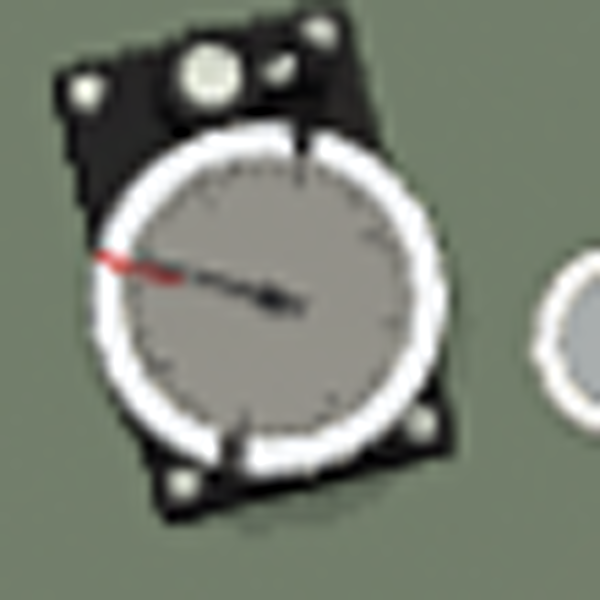

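```bash
cat > m.py <<'E'
from h import *
s=snapshot("top");c=np.array([.5997,.0381])
vv,uu=np.mgrid[150:215,215:280]
W=np.array([ray(s,u,v,.108)[:2] for u,v in zip(uu.ravel(),vv.ravel())]);d=W-c;r=np.hypot(*d.T);a=np.degrees(np.arctan2(d[:,1],d[:,0]))
def wang(w,m):
    w=w*m; p=(W*w[:,None]).sum(0)/w.sum()-c; return np.degrees(np.arctan2(p[1],p[0])).round(2),np.hypot(*p).round(4),w.sum().round()
def go(F,n):
    g=F[150:215,215:280].reshape(-1,3).astype(float)
    red=np.clip(g[:,2]-g[:,:2].max(1)-15,0,None)
    for lo,hi in((.028,.06),(.03,.047),(.05,.058)): print(n,"red",lo,wang(red,(r>lo)&(r<hi)))
    bg=np.median(g[r<.045],0).mean(); dark=np.clip(bg-g.mean(1)-12,0,None)
    near=abs((a-70.5+180)%360-180)<20
    for lo,hi in((.012,.03),(.012,.035),(.018,.03)): print(n,"needle",wang(dark,near&(r>lo)&(r<hi)))
    print("tail",wang(dark,(abs((a+109.5+180)%360-180)<40)&(r>.005)&(r<.02)))
    # centre from ring
    w=(g.min(1)>190)&(r>.045)&(r<.066)
    A=np.c_[2*W[w],np.ones(w.sum())];q=np.linalg.lstsq(A,(W[w]**2).sum(1),rcond=None)[0];print("ring centre",q[:2])
go(cv2.imread("pics/top0.png"),"t0");go(cv2.imread("pics/top8.png"),"t8")
E
python3 m.py
```

```text
t0 red 0.028 (np.float64(-134.56), np.float64(0.0464), np.float64(481.0))
t0 red 0.03 (np.float64(-134.63), np.float64(0.0393), np.float64(224.0))
t0 red 0.05 (np.float64(-134.09), np.float64(0.0548), np.float64(162.0))
t0 needle (np.float64(71.46), np.float64(0.0193), np.float64(243.0))
t0 needle (np.float64(71.34), np.float64(0.0212), np.float64(284.0))
t0 needle (np.float64(71.61), np.float64(0.0233), np.float64(133.0))
tail (np.float64(-110.78), np.float64(0.0074), np.float64(194.0))
ring centre [0.60062109 0.03809684]
t8 red 0.028 (np.float64(75.45), np.float64(0.0479), np.float64(601.0))
t8 red 0.03 (np.float64(76.25), np.float64(0.0394), np.float64(253.0))
t8 red 0.05 (np.float64(75.27), np.float64(0.0525), np.float64(250.0))
t8 needle (np.float64(71.45), np.float64(0.0192), np.float64(251.0))
t8 needle (np.float64(72.94), np.float64(0.0237), np.float64(373.0))
t8 needle (np.float64(71.65), np.float64(0.0232), np.float64(136.0))
tail (np.float64(-110.99), np.float64(0.0074), np.float64(201.0))
ring centre [0.60040006 0.03829723]
```

```bash
cat >> m.py <<'E'
print("----")
def line(w,m):
    w=w*m;k=w>0;p=(W*w[:,None]).sum(0)/w.sum();C=np.cov(W[k].T,aweights=w[k]);e=np.linalg.eigh(C)[1][:,1]
    t=np.degrees(np.arctan2(e[1],e[0]));o=np.array([-e[1],e[0]])@(p-c);return round(t%180,2),"offset mm",round(o*1000,2)
for n in("top0","top8"):
    g=cv2.imread(f"pics/{n}.png")[150:215,215:280].reshape(-1,3).astype(float)
    bg=np.median(g[r<.045],0).mean();dark=np.clip(bg-g.mean(1)-12,0,None);red=np.clip(g[:,2]-g[:,:2].max(1)-15,0,None)
    perp=abs(d@np.array([-np.sin(np.radians(71)),np.cos(np.radians(71))]))
    for hi in (.03,.036,.041): print(n,"needle line",line(dark,(perp<.006)&(d@np.array([.326,.946])<hi)&(d@np.array([.326,.946])>-.016)))
    print(n,"red line",line(red,(r>.028)&(r<.06)))
sU=lambda p:((p[0]+.5)/600*55-.5+220,(p[1]+.5)/600*55-.5+155)
e=ray(s,*sU((302,140)),.118)-ray(s,*sU((233,455)),.118);print("lugs+90",np.degrees(np.arctan2(e[1],e[0]))+90,np.hypot(*e[:2]))
E
python3 m.py | sed '1,/----/d'
```

```text
top0 needle line (np.float64(71.79), 'offset mm', np.float64(-0.1))
top0 needle line (np.float64(71.53), 'offset mm', np.float64(-0.1))
top0 needle line (np.float64(71.7), 'offset mm', np.float64(-0.11))
top0 red line (np.float64(46.05), 'offset mm', np.float64(0.49))
top8 needle line (np.float64(71.75), 'offset mm', np.float64(-0.1))
top8 needle line (np.float64(73.11), 'offset mm', np.float64(-0.12))
top8 needle line (np.float64(73.8), 'offset mm', np.float64(-0.15))
top8 red line (np.float64(71.36), 'offset mm', np.float64(3.42))
lugs+90 76.78852177427441 0.11036748186041456
```

Needle is at about 71.6° and red at about 75.6° (the lugs suggest 76.8°), so about 4° remains. I'll retrace the path and push 0.075 rad more.

Request:
{"api": "play_rows", "payload": {"commands": [0, -28, 0, 42, 0, 0, 0, 0, -28, 0, 42, 0, 0, 0, 0, -28, 0, 42, 0, 0, 0, 0, -28, 0, 42, 0, 0, 0, 0, -28, 0, 42, 0, 0, 0, 0, 0, 0, 0, 0, 0, 0, 0, 0, 0, 0, 0, 0, 0, 0, 0, 45, 0, 0, 0, 0, 0, 0, 25, 0, 0, 0, 0, 0, 0, 10, 0, 0, 0, 0, 0, 0, 0, 8, 0, 0, 0, 0, 0, 0, 4, 0, 0, 0, 0, 0, 0, 2, 0, 0, 0, 0, -0.7, 0, 1.3, 0, 0.025, 0, 0, -0.7, 0, 1.3, 0, 0.025, 0, 0, -0.7, 0, 1.3, 0, 0.025, 0, 0, 0, 0, 0, 0, 0, 0, 0, 0, 0, 0, 0, 0, 0]}}

```text
time_s: 12.5
tcp_pos: [0.5415, 0.046, 0.113]
ee_rot: [-0.669, 0.229, -0.229, 0.669]
wrist_force: [-1.3, -0.0, 0.8]
opening: 0.0007
```

```bash
python3 -c "
from h import *
o=st();M=Rt.from_quat(o['ee_rot']).as_matrix()
print('centre in tool',((np.array([.5997,.038,.109])-o['tcp_pos'])@M*1000).round(1))"
```

```text
12.5 [0.5415 0.046  0.113 ] x -37.7 down [-0. -1.  0.] q [ 0.15  0.23 -0.36  1.84  0.09  1.09 -0.9 ] [-1.3 -0.   0.8] 0.0007331425022752609
centre in tool [50.9  4.  29.3]
```

Same retreat, then measure.

Request:
{"api": "play_rows", "payload": {"commands": [0, 0, 0, -6, 0, 0, 0, 0, 0, 0, -8, 0, 0, 0, 0, 0, -35, 0, 0, 0, 0, 0, 0, -45, 0, 0, 0, 0, 0, 28, 0, -42, 0, 0, 0, 0, 28, 0, -42, 0, 0, 0, 0, 28, 0, -42, 0, 0, 0, 0, 28, 0, -42, 0, 0, 0, 0, 28, 0, -42, 0, 0, 0, 0, 0, 0, 0, 0, 0, 0, 0, 0, 0, 0, 0, 0, 0]}}

```text
time_s: 13.88
tcp_pos: [0.5148, -0.2167, 0.193]
ee_rot: [-0.669, 0.229, -0.229, 0.669]
wrist_force: [0.2, 1.6, 0.2]
opening: 0.0002
```

```bash
python3 -c "
from h import *
o=st()
F=np.mean([snapshot('top')['frame'].astype(float) for _ in range(4)],0).astype(np.uint8)
cv2.imwrite('pics/top9.png',F)
cv2.imwrite('pics/crop9.png',cv2.resize(F[155:210,220:275],(600,600),interpolation=cv2.INTER_CUBIC))
"; sed -i 's/top8/top9/g;s/"t8"/"t9"/' m.py; python3 m.py
```

```text
13.875 [ 0.5148 -0.2167  0.193 ] x -37.8 down [-0. -1.  0.] q [ 0.46  0.18 -0.16  1.72  0.03  1.24 -0.36] [0.2 1.6 0.2] 0.0002408968175408598
t0 red 0.028 (np.float64(-134.56), np.float64(0.0464), np.float64(481.0))
t0 red 0.03 (np.float64(-134.63), np.float64(0.0393), np.float64(224.0))
t0 red 0.05 (np.float64(-134.09), np.float64(0.0548), np.float64(162.0))
t0 needle (np.float64(71.46), np.float64(0.0193), np.float64(243.0))
t0 needle (np.float64(71.34), np.float64(0.0212), np.float64(284.0))
t0 needle (np.float64(71.61), np.float64(0.0233), np.float64(133.0))
tail (np.float64(-110.78), np.float64(0.0074), np.float64(194.0))
ring centre [0.60062109 0.03809684]
t9 red 0.028 (np.float64(70.57), np.float64(0.0525), np.float64(434.0))
t9 red 0.03 (np.float64(72.37), np.float64(0.04), np.float64(64.0))
t9 red 0.05 (np.float64(70.09), np.float64(0.0537), np.float64(236.0))
t9 needle (np.float64(71.45), np.float64(0.0192), np.float64(252.0))
t9 needle (np.float64(71.72), np.float64(0.0217), np.float64(310.0))
t9 needle (np.float64(71.66), np.float64(0.0232), np.float64(137.0))
tail (np.float64(-110.9), np.float64(0.0074), np.float64(201.0))
ring centre [0.60059164 0.03830486]
----
top0 needle line (np.float64(71.79), 'offset mm', np.float64(-0.1))
top0 needle line (np.float64(71.53), 'offset mm', np.float64(-0.1))
top0 needle line (np.float64(71.7), 'offset mm', np.float64(-0.11))
top0 red line (np.float64(46.05), 'offset mm', np.float64(0.49))
top9 needle line (np.float64(71.77), 'offset mm', np.float64(-0.09))
top9 needle line (np.float64(71.83), 'offset mm', np.float64(-0.09))
top9 needle line (np.float64(71.74), 'offset mm', np.float64(-0.09))
top9 red line (np.float64(65.93), 'offset mm', np.float64(4.26))
lugs+90 76.78852177427441 0.11036748186041456
```

View pics/crop9.png

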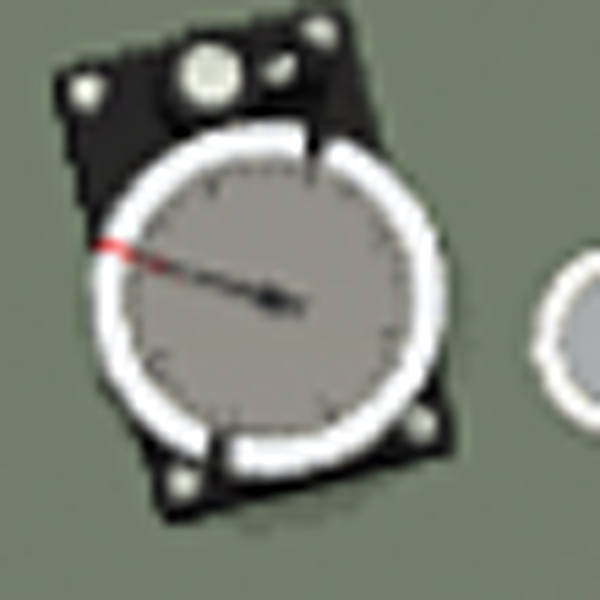

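The red line now lies under the needle tip: red on the ring is at (110,245) and the needle runs along the same line. The lugs at (315,145) and (218,445) give about 71.3°, against the needle's 71.6°. I'll check that nothing else shifted, then hand in.

```bash
python3 -c "
from h import *
a,b=cv2.imread('pics/top0.png').astype(int),cv2.imread('pics/top9.png').astype(int)
for n,(r0,r1,c0,c1) in dict(tray=(190,245,85,160),cell=(170,205,190,220),lens=(155,200,265,300),cell2=(175,210,365,398),disc=(150,170,222,250)).items():
  print(n,(abs(a-b)[r0:r1,c0:c1].max(2)>40).sum())
st();print(ctrl.sign_off())"
```

```text
tray 0
cell 0
lens 229
cell2 0
disc 7
14.125 [ 0.5153 -0.2159  0.1932] x -37.7 down [ 0. -1.  0.] q [ 0.46  0.18 -0.16  1.72  0.03  1.24 -0.36] [-0.2 -0.6  0.4] 0.0008534567020207686
the job is handed in; nothing more can be done
None
```

The middle-sized gauge is zeroed and handed in at 14.1 s. With the closed fingertips I pushed lug_a about 155° clockwise in two passes, without pinching it, then lifted clear.

- **Alignment:** in the last top view the needle is at 71.6°. The red line reads 70.1° on the ring, 72.4° on the face (where the needle partly covers it) and about 71.3° from the lugs. These disagree by about 2°, but all are within about 1.5° of the needle.
- **Forces:** the wrist force stayed under about 2 N in every reading.
- **Tray and cells:** comparing the first and last top pictures shows no change at the tray, the cell beside the gauge or the cell at the far right.
- **Hand lens:** its patch did change, by 229 pixels, and I did not look into it further before handing in. The likely cause is the arm or its shadow over the handle. The left edge of the lens ring is where it was, to within about 0.2 px.
- **Setting disc:** it cannot be seen from above, so it was not checked directly. Nothing went near it.

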